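Uncap the fuel-gas outlet (left-hand thread)

ROBOT

A 6-joint arm with a two-finger parallel gripper is mounted at the origin on the work surface. World frame = base frame: x ahead of the robot, y to its left, z up, the work surface at z = 0. Lengths are in m, angles in rad, forces in N, time in s.
With the tool pointing down it reaches from about 0.375 to 0.9 m from the base axis. Payload 3.1 kg.
Tool frame: the origin (TCP) lies between the finger pads; the fingertips stand robot.tip_extent ahead of it and the grasp point (between the pads) lies 3 mm ahead of it (robot.tip_extent is the distance from the TCP to the fingertips, in m); z points along the fingers, x is the direction in which the jaws open and shut, and the axes are right-handed (so a half turn about z gives the same grasp; the last joint's range is limited). The gripper opens to 87 mm and grips with 3 to 60 N. Pads are 19 mm wide; open, the fingers measure 117 mm over their backs; the gripper's body (75 mm by 190 mm) begins 51 mm behind the grasp point.
Start: joints at [0.968, 0.527, 1.433, -0, 1.181, -0.178], TCP at [0.258, 0.569, 0.245] pointing down, gripper open.
Joint ranges: [-3.08, 3.08], [-0.75, 2.2], [0.22, 2.44], [-1.43, 4.57], [0, 2.65], [-2.85, 2.85]. Speed limits (rad/s): [2.79, 2.79, 3.14, 3.14, 3.14, 3.14].

INTERFACE

Orientations are given as a unit quaternion [x, y, z, w].
In Python, from rig import robot, cams gives the robot as it stands.
- The arm moves only by the tool carry_out, never from a script. Its argument "steps" is a list of rows, each a list of 3 entries, a list of its own where there are three numbers: the shift along the world's x, y, z in cm, then the turn about the world's z in degrees, then the closure, from 0 (fully open) to 1 (shut). In form: [[[dx, dy, dz], spin, fingers], ...]. A call has 1 to 10 rows; each row shifts and turns the pose as measured when the row begins; what a row does not reach is not made up. A row lasts 1/10 s, in which the tool goes at most 50 mm and 8.59 degrees, less where a joint would pass 70% of its speed; a pose out of reach is approached as far as the arm can. A call with a gripper value outside its range is refused whole. The fingers move at their own pace and stop on an object; "squeeze" is the grip in N (left out, the last holds). Time passes only in rows, so rows that do not move let the fingers close. It gives the time, the measured TCP pose, the force and the opening at its end, in the units of the state.
- robot.get_obs(): the state, without advancing time (a new reading comes with each control period).
- cams.camera(name): name is "side" or "top"; returns a dict with "pixels" (480x640x3 uint8, red, green, blue), "fx", "fy", "cx", "cy" (pixels), "eye" and "rotation" of the camera in the world. Camera axes: x right, y up, looking along -z (the intrinsics and any distortion apply to the point x, -y, -z); pixel columns grow to the right and rows downward; lengths in m; the calibration is good to about 2 mm. A picture is of the moment at which its call begins. There is no depth.
- robot.hand_in(): hands the job in, once; it reports no verdict.
The state is a dict: "time": time; "q": joint angles; "joint_velocities": joint speeds; "joint_torque": joint torques, N m; "position": TCP position; "tool_rot": TCP orientation; "ft_force": force on the tool from outside, world axes, zero at the start; "moment": the same for the moment, N m; "grip_width": finger opening in m.
Only numpy, scipy, OpenCV 4.12 (cv2) and the standard library are available. Lean on these libraries where they do the work, as an engineer would, in place of code of your own. Each camera call takes 0.05 s, during which the arm holds its last target. There are 200 camera calls.

TASK

Take the winged cap off the fuel-gas outlet: it has a left-hand thread, so it undoes clockwise. Ease it off without straining the thread, then slide it gently over the bare steel parking post, upright and fully down on the post's shoulder, and let go; leave the round cap on the other outlet and everything else on the bench alone.

Things in the scene. Friction and masses are not known exactly. Their poses are not given: they have to be found in the camera images.
- wing_cap: Loose brass cap, 0.2 to 0.33 kg: a round cup 42 mm across, 31 mm tall, open below, with an upright bar (the wing grip) on top, 60 mm long along the cap's x, 12 mm thick along its y, 34 mm tall; 65 mm tall in all. Origin: centre of the cup's lower rim; z up. Bore 33 mm wide, 27 mm deep; two pins in it, 10 mm above the rim on the cap's x axis, leave 24 mm between their tips.
- wing_grip (a point): Point on the cap's axis inside the wing bar, 55 mm above the cap's lower rim (10 mm below the bar's top): the height to grip. Axes as the cap's. The cap starts screwed home, tightness varying; 2.0 to 2.8 rad of clockwise turn (seen from above), so more than one grasp, bring it to the end of the thread, and it then lifts straight off. Turned counter-clockwise it jams.
- fuel_outlet: Fixed brass valve block on a 74 x 64 mm steel foot, short hose pipe to its +x, black tap disc to its -x; origin at the foot's underside, z up. Its outlet points up: a 45 mm wide seat 55 mm above the origin, then a stub 22 mm wide and 23.5 mm tall with a coarse two-start left-hand thread, 30 mm over the thread.
- fuel_seat (a point): Centre of the fuel outlet's seat, 55 mm above the bench; the cap's origin starts here. z up. The cap climbs a few mm per radian of clockwise turn, a rate to be followed by feel. It has about 1 mm of play sideways on the stub and 1.5 mm up and down; more than 15 N strains the thread.
- park_post: Fixed steel parking post: a round stand 48 mm wide (foot 58 mm) whose flat shoulder is 55 mm above the bench, with a smooth 20.6 mm pin standing 23 mm above the shoulder, tapered to 10 mm over its upper 8 mm. Origin at the underside, z up.
- park_seat (a point): Centre of the parking post's shoulder, 55 mm above the bench; the parked cap's origin belongs here. z up. Press on it with less than 25 N.
- round_cap_top (a point): Centre of the top of the plain round knurled cap, 42 mm across and 30 mm tall, on the other outlet (a like valve block); to be left alone. Left and right outlets may be swapped.
- round_cap (a joint): Turn of that round cap, rad, 0 at the start.
- spanner: Loose spanner lying flat, about 180 mm long; a bystander.
- driver: Loose screwdriver lying flat, about 200 mm long; a bystander.
- spray_can: Loose spray can, 54 mm wide and 140 mm tall, standing; a bystander.
- bolt_jar: Loose jar, 64 mm wide, 80 mm tall, standing; a bystander.
- hose_ring: Loose steel ring lying flat, 44 mm across, 12 mm tall; a bystander.
- tape_puck: Loose black puck 60 mm across, 22 mm tall; a bystander.
- carton: Loose small cardboard carton 50 x 70 x 45 mm; a bystander.
There are look-alikes about, which are no part of the job. What is shaped like the wing_cap but green or turquoise is not meant.

How it is judged:
By the outcome, as a careful person would: the job done as asked, in the order asked, and still so for the second after the job is handed in, with the robot touching nothing.
It also fails if it takes over 72 s, if anything falls off the work surface, if the arm or the gripper's body presses on something with over 40 N, if the wrist force passes 120 N, or if a joint passes its speed limit or range.

## Working session

There is one attempt and no reset: what is moved stays moved. The work goes in short steps, Python scripts to look and compute and a tool call to move; the robot and the scene stay as the last step left them, time stands still between calls to the robot, and variables do not carry over. Pictures are saved under pics/ and viewed, about 8 in all and at most 12, crops included, and the job is handed in when it is done.

Besides the shell and the picture viewer there is one more tool, called after ">>>" as name(argument=value, ...), one argument or row to a line, values as JSON. carry_out: Moves the arm, as the interface text tells. Its arguments: {"type":"object","properties":{"steps":{"type":"array"},"squeeze":{"type":"number"}},"required":["steps"]}

```bash
ls; mkdir -p pics; cat > h.py <<'E'
import numpy as np, cv2
from rig import robot, cams
def snap(n,f):
    c=cams.camera(n); cv2.imwrite(f,c["pixels"][:,:,::-1]); return c
def ray(c,u,v):
    d=np.array([(u-c["cx"])/c["fx"],-(v-c["cy"])/c["fy"],-1.]); R=np.array(c["rotation"]); return np.array(c["eye"]),R@d
def onz(c,u,v,z):
    e,d=ray(c,u,v); return e+d*(z-e[2])/d[2]
def proj(c,p):
    q=np.array(c["rotation"]).T@(np.array(p)-np.array(c["eye"])); return c["cx"]-c["fx"]*q[0]/q[2], c["cy"]+c["fy"]*q[1]/q[2]
def crop(c,f,u,v,w,h,s):
    p=c["pixels"][max(0,v-h//2):v+h//2,max(0,u-w//2):u+w//2,::-1]; cv2.imwrite(f,cv2.resize(p,None,fx=s,fy=s,interpolation=cv2.INTER_CUBIC)); print("crop origin",max(0,u-w//2),max(0,v-h//2),"scale",s)
E
python3 - <<'E'
from h import *
for n in("top","side"):
    c=snap(n,f"pics/{n}0.png"); print({k:v for k,v in c.items() if k!="pixels"})
print(robot.get_obs(), robot.tip_extent)
E
```

```text
pics
{'fx': 620.9262963229876, 'fy': 620.9262963229876, 'cx': 323.1458739594037, 'cy': 248.2293093968275, 'eye': array([0.41866608, 0.00739355, 1.34044139]), 'rotation': array([ 0.04232437, -0.05060386, -0.69760419,  0.71343976])}
{'fx': 601.8527464211173, 'fy': 601.8527464211173, 'cx': 313.3409300871833, 'cy': 226.02247726864297, 'eye': array([ 0.52334685, -0.72941091,  0.86950394]), 'rotation': array([ 0.3735306 , -0.01639666, -0.03723375,  0.92672525])}
{'time': 0.1, 'q': array([ 9.67525156e-01,  5.28358526e-01,  1.43378118e+00, -3.08270791e-05,
        1.18141046e+00, -1.78489205e-01]), 'joint_velocities': array([ 0.00186574, -0.00253142, -0.00395117,  0.00059609, -0.00037914,
       -0.00041557]), 'joint_torque': array([-8.10281963e-04, -4.40986741e+01, -1.77151698e+01,  6.34250930e-02,
        5.34228596e-02, -5.91327921e-05]), 'position': array([0.25719064, 0.56894412, 0.24367624]), 'tool_rot': array([ 8.40270818e-01,  5.42166022e-01, -8.98089673e-04,  3.89356227e-04]), 'ft_force': array([ 0.16223682, -0.06436569, -0.03173237]), 'moment': array([ 0.0077184 ,  0.01252039, -0.00397277]), 'grip_width': 0.08680694587328532} 0.022
```

View pics/top0.png

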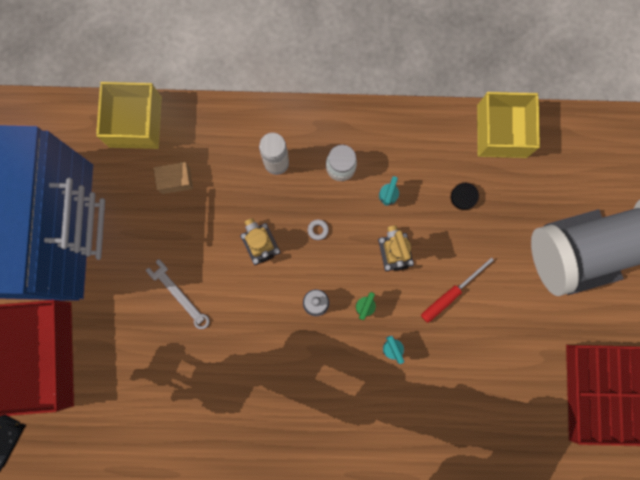

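View pics/side0.png

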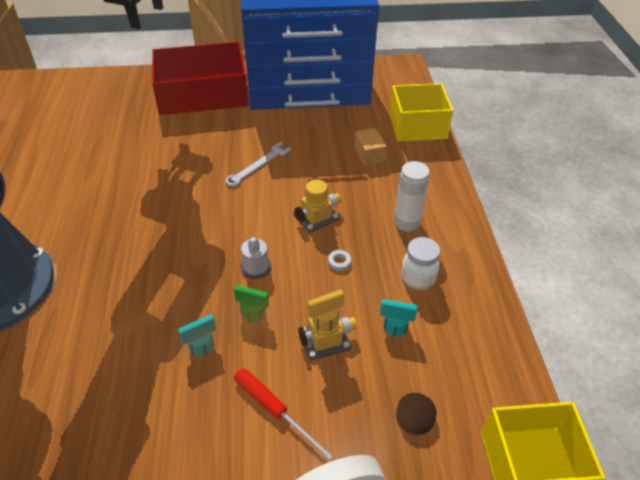

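Both views show one brass winged cap, at top (398,246) and side (326,310). It could be confused with turquoise caps at top (390,190) and (394,349), a green cap at (366,306), and the brass round cap at (258,238). The post is at top (316,301), side (255,258). I choose the brass winged one and check it in a crop.

```bash
python3 - <<'E'
s=open('h.py').read()
s=s.replace('import numpy as np, cv2','import numpy as np, cv2\nfrom scipy.spatial.transform import Rotation as Ro')
s=s.replace('R=np.array(c["rotation"])','R=Ro.from_quat(c["rotation"]).as_matrix()').replace('np.array(c["rotation"]).T@','Ro.from_quat(c["rotation"]).as_matrix().T@')
open('h.py','w').write(s)
E
python3 - <<'E'
from h import *
t=cams.camera("top"); s=cams.camera("side")
def cr(c,u,v,r=50):return cv2.resize(c["pixels"][v-r:v+r,u-r:u+r,::-1],(400,400),interpolation=cv2.INTER_CUBIC)
cv2.imwrite("pics/c1.png",np.hstack([cr(t,397,247,30),cr(s,326,320,50)]))
print("cap top view z=.12",onz(t,398,244,.12), "side",onz(s,326,305,.12))
print("post tip z=.078",onz(t,318,300,.078),onz(s,254,241,.078))
E
```

```text
cap top view z=.12 [ 0.59221131 -0.15375855  0.12      ] side [ 0.58960006 -0.1796402   0.12      ]
post tip z=.078 [0.47967993 0.00253997 0.078     ] [0.47885836 0.00129118 0.078     ]
```

View pics/c1.png

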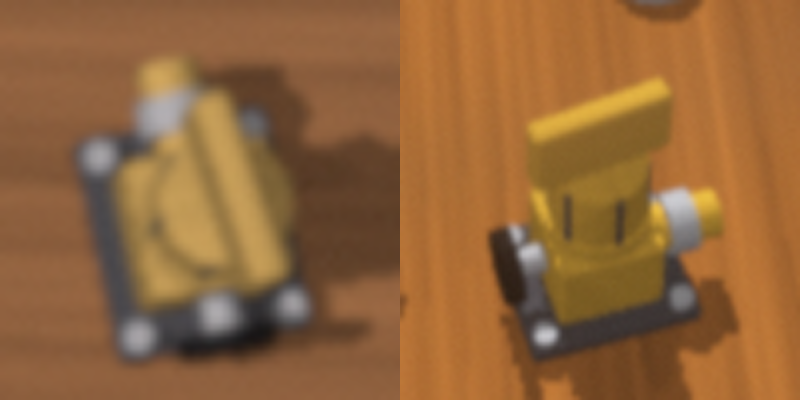

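```bash
python3 - <<'E'
from h import *
t=cams.camera("top"); s=cams.camera("side")
for n,c,L in(("t",t,[(402.7,245.2),(399.4,231.5),(407.2,259.4)]),("s",s,[(325.5,296.8),(308.5,302.5),(342.5,291)])):
    P=[onz(c,*p,.12) for p in L]; d=P[1]-P[2]
    print(n,P[0],np.linalg.norm(d),np.degrees(np.arctan2(d[1],d[0])))
print(Ro.from_quat(robot.get_obs()["tool_rot"]).as_matrix())
E
```

```text
t [ 0.59002216 -0.16312661  0.12      ] 0.05780586571810583 15.846888456261711
s [ 0.59032947 -0.16395519  0.12      ] 0.05764349337227441 -161.818662839979
[[ 4.12151787e-01  9.11115091e-01 -4.41263877e-04]
 [ 9.11114883e-01 -4.12151999e-01 -6.32472082e-04]
 [-7.58122648e-04 -1.41367587e-04 -9.99999703e-01]]
```

Both views agree within 1 mm: cap axis at (0.590, -0.1635), bar along about 17°, apparent length 58 mm against 60 given. The post is at (0.479, 0.002). The jaws need a yaw of 107°. Next I move above the cap.

>>> carry_out(
  steps=[
    [[2,-4.5,0],6,0],
    [[2,-4.5,0],6,0],
    [[2,-4.5,0],6,0],
    [[2,-4.5,0],6,0],
    [[2,-4.5,0],6,0],
    [[2,-4.5,0],6,0],
    [[2,-4.5,0],5,0],
    [[2,-4.5,0],0,0],
    [[2,-4.5,0],0,0],
    [[2,-4.5,0],0,0],
  ],
  squeeze=25,
)

```text
time: 1.3
position: [0.4579, 0.1153, 0.2454]
tool_rot: [0.579, 0.815, 0.004, -0.0]
ft_force: [0.7, 0.6, 0.3]
grip_width: 0.0869
```

>>> carry_out(
  steps=[
    [[2,-4.3,0],0,0],
    [[2,-4.3,0],0,0],
    [[2,-4.3,0],0,0],
    [[2,-4.3,0],0,0],
    [[2,-4.3,0],0,0],
    [[2,-4.0,0],0,0],
    [[0.5,-1.5,-1],0,0],
    [[0,0,-1],0,0],
    [[0,0,0],0,0],
  ],
)

```text
time: 2.2
position: [0.5881, -0.1736, 0.2246]
tool_rot: [0.584, 0.812, 0.005, 0.002]
ft_force: [-0.7, 1.0, -0.3]
grip_width: 0.087
```

```bash
cat > st.py <<'E'
from h import *
o=robot.get_obs(); M=Ro.from_quat(o["tool_rot"]).as_matrix()
print("t",round(o["time"],2),"pos",np.round(o["position"],4),"yaw",np.round(np.degrees(np.arctan2(M[1,0],M[0,0])),2),"F",np.round(o["ft_force"],1),"M",np.round(o["moment"],2),"w",round(o["grip_width"],4),"q",np.round(o["q"],2),"zax",np.round(M[:,2],3))
E
python3 st.py
```

```text
t 2.2 pos [ 0.5881 -0.1736  0.2246] yaw 108.6 F [-0.7  1.  -0.3] M [ 0.02  0.06 -0.01] w 0.087 q [-0.47  0.53  1.49  0.01  1.11 -2.37] zax [ 0.01   0.006 -1.   ]
```

>>> carry_out(
  steps=[
    [[0.2,1.0,-1],-1.6,0],
    [[0,0,-3],0,0],
    [[0,0,-3],0,0],
    [[0,0,-1],0,0],
    [[0,0,0],0,0],
  ],
)

```text
time: 2.7
position: [0.586, -0.1525, 0.1434]
tool_rot: [0.592, 0.806, 0.006, -0.001]
ft_force: [-0.2, 0.5, -0.3]
grip_width: 0.087
```

```bash
python3 st.py; python3 - <<'E'
from h import *
t=cams.camera("top"); s=cams.camera("side")
def cr(c,u,v,r=50):return cv2.resize(c["pixels"][v-r:v+r,u-r:u+r,::-1],(400,400),interpolation=cv2.INTER_CUBIC)
cv2.imwrite("pics/c2.png",np.hstack([cr(t,400,247,50),cr(s,326,300,60)]))
E
```

```text
t 2.7 pos [ 0.586  -0.1525  0.1434] yaw 107.42 F [-0.2  0.5 -0.3] M [ 0.09  0.04 -0.01] w 0.087 q [-0.44  0.63  1.57  0.01  0.94 -2.33] zax [ 0.005  0.01  -1.   ]
```

View pics/c2.png

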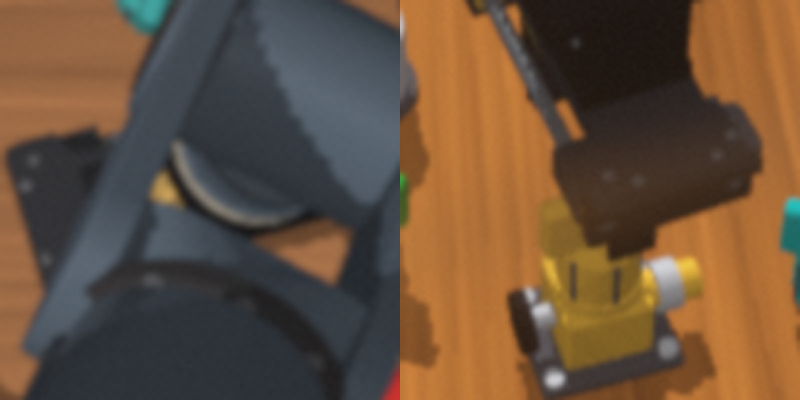

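The side crop shows the front finger near the bar, at the right bearing, and the cap undisturbed. I correct x and y before descending.

>>> carry_out(
  steps=[
    [[0.4,-1.1,0],0,0],
    [[0,0,0],0,0],
    [[0,0,0],0,0],
  ],
)

```text
time: 3.1
position: [0.5938, -0.1661, 0.149]
tool_rot: [0.592, 0.806, 0.006, 0.005]
ft_force: [-0.4, 0.3, -0.8]
grip_width: 0.0873
```

```bash
python3 st.py
```

```text
t 3.1 pos [ 0.5938 -0.1661  0.149 ] yaw 107.44 F [-0.4  0.3 -0.8] M [0.1  0.04 0.01] w 0.0873 q [-0.46  0.63  1.55  0.01  0.95 -2.34] zax [ 0.015  0.005 -1.   ]
```

```bash
cat > av.py <<'E'
from h import *
import sys
P=[];F=[];Y=[];Z=[];M=[]
for i in range(int(sys.argv[1]) if len(sys.argv)>1 else 5):
    cams.camera("top"); o=robot.get_obs(); R=Ro.from_quat(o["tool_rot"]).as_matrix()
    P.append(o["position"]);F.append(o["ft_force"]);M.append(o["moment"]);Y.append(np.degrees(np.arctan2(R[1,0],R[0,0])));Z.append(R[:,2])
print("t",round(o["time"],2),"w",round(o["grip_width"],4),"q6",round(o["q"][5],2))
for n,A in(("P mm",np.array(P)*1e3),("F",F),("M",M),("yaw",Y),("z",Z)): print(n,np.round(np.mean(A,0),3),"sd",np.round(np.std(A,0),3))
E
python3 av.py 6
```

```text
t 3.4 w 0.0873 q6 -2.34
P mm [ 593.474 -165.836  148.515] sd [0.394 0.374 0.42 ]
F [0.201 0.338 0.263] sd [0.627 0.304 0.424]
M [0.045 0.013 0.019] sd [0.04  0.033 0.02 ]
yaw 107.455 sd 0.011
z [ 0.014  0.005 -1.   ] sd [0.001 0.001 0.   ]
```

>>> carry_out(
  steps=[
    [[-0.35,0.23,-1],0,0],
    [[0,0,-1],0,0],
    [[0,0,-0.8],0,0],
    [[0,0,-0.3],0,0],
    [[0,0,0],0,0],
  ],
)

```text
time: 3.9
position: [0.588, -0.1621, 0.1129]
tool_rot: [0.591, 0.806, 0.006, 0.002]
ft_force: [-0.4, -0.5, -0.3]
grip_width: 0.0871
```

```bash
python3 av.py 5
```

```text
t 4.15 w 0.0874 q6 -2.34
P mm [ 588.5   -162.342  113.834] sd [0.297 0.15  0.477]
F [0.068 0.525 0.225] sd [0.735 0.587 0.421]
M [ 0.031  0.034 -0.003] sd [0.009 0.027 0.022]
yaw 107.484 sd 0.001
z [ 0.011  0.007 -1.   ] sd [0.001 0.    0.   ]
```

>>> carry_out(
  steps=[
    [[0.15,-0.1,0],0,0.3],
    [[0,0,0],0,0.6],
    [[0,0,0],0,0.7],
    [[0,0,0],0,0.8],
    [[0,0,0],0,0.9],
    [[0,0,0],0,1],
    [[0,0,0],0,1],
  ],
  squeeze=6,
)

```text
time: 4.85
position: [0.5913, -0.164, 0.1158]
tool_rot: [0.591, 0.806, 0.006, 0.005]
ft_force: [0.0, 0.1, 0.3]
grip_width: 0.0389
```

```bash
python3 av.py 5
```

```text
t 5.1 w 0.0189 q6 -2.34
P mm [ 591.279 -164.018  115.743] sd [0.013 0.011 0.012]
F [0.055 0.229 0.565] sd [0.154 0.651 0.468]
M [ 0.052  0.044 -0.017] sd [0.026 0.025 0.023]
yaw 107.482 sd 0.002
z [ 0.015  0.005 -1.   ] sd [0. 0. 0.]
```

>>> carry_out(
  steps=[
    [[0,0,-0.2],0,1],
    [[0,0,0],0,1],
    [[0,0,0],0,1],
  ],
  squeeze=6,
)

```text
time: 5.4
position: [0.5913, -0.1637, 0.1138]
tool_rot: [0.591, 0.806, 0.007, 0.004]
ft_force: [0.0, 0.2, 1.8]
grip_width: 0.0122
```

```bash
python3 av.py 5
```

```text
t 5.65 w 0.0117 q6 -2.34
P mm [ 591.271 -163.703  113.752] sd [0.01  0.008 0.012]
F [-0.133  0.574  0.514] sd [0.228 0.42  0.284]
M [ 0.083  0.065 -0.005] sd [0.024 0.033 0.027]
yaw 107.472 sd 0.002
z [ 0.015  0.006 -1.   ] sd [0. 0. 0.]
```

>>> carry_out(
  steps=[
    [[0,0,0],0,1],
    [[0,0,0],-3,1],
    [[0,0,0.01],-3,1],
    [[0,0,0.01],-3,1],
    [[0,0,0.01],-3,1],
  ],
  squeeze=25,
)

```text
time: 6.15
position: [0.5911, -0.1637, 0.1138]
tool_rot: [0.675, 0.738, 0.006, 0.005]
ft_force: [-0.4, 0.2, 0.4]
grip_width: 0.0115
```

```bash
python3 av.py 4
```

```text
t 6.35 w 0.0118 q6 -2.13
P mm [ 591.091 -163.744  113.765] sd [0.011 0.005 0.014]
F [ 0.738  0.192 -0.35 ] sd [0.631 0.288 0.542]
M [0.032 0.02  0.   ] sd [0.02  0.025 0.013]
yaw 95.145 sd 0.11
z [ 0.015  0.002 -1.   ] sd [0. 0. 0.]
```

>>> carry_out(
  steps=[
    [[0,0,0.02],-4,1],
    [[0,0,0.02],-4,1],
    [[0,0,0.02],-4,1],
    [[0,0,0.02],-4,1],
    [[0,0,0.02],-4,1],
    [[0,0,0],0,1],
  ],
)

```text
time: 6.95
position: [0.5912, -0.1631, 0.1144]
tool_rot: [0.794, 0.607, 0.006, 0.005]
ft_force: [-0.5, 0.3, 0.1]
grip_width: 0.0119
```

```bash
python3 av.py 4; python3 - <<'E'
from h import *
s=cams.camera("side"); crop(s,"pics/c3.png",326,310,100,100,6)
E
```

```text
t 7.15 w 0.0119 q6 -1.76
P mm [ 591.165 -163.159  114.392] sd [0.006 0.008 0.002]
F [-0.052  0.218  0.373] sd [0.399 0.467 0.93 ]
M [0.056 0.042 0.019] sd [0.026 0.036 0.056]
yaw 74.84 sd 0.015
z [ 0.015 -0.002 -1.   ] sd [0. 0. 0.]
crop origin 276 260 scale 6
```

View pics/c3.png

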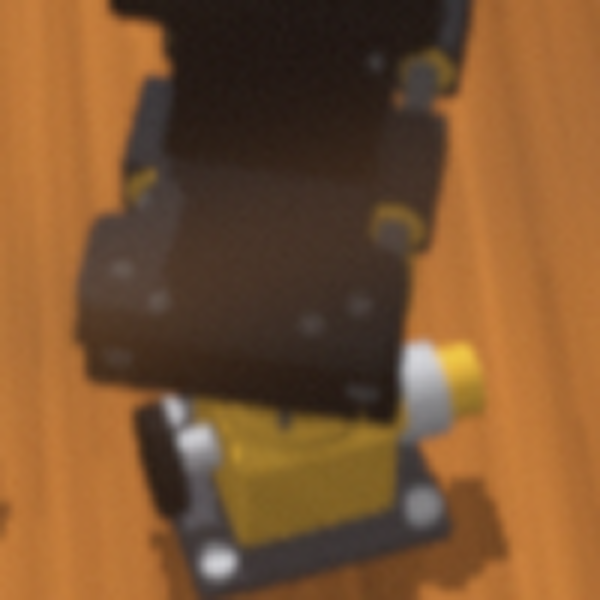

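>>> carry_out(
  steps=[
    [[0,0,0.03],-4,1],
    [[0,0,0.03],-4,1],
    [[0,0,0.03],-4,1],
    [[0,0,0],0,1],
  ],
)

```text
time: 7.6
position: [0.5911, -0.1633, 0.115]
tool_rot: [0.855, 0.519, 0.005, 0.006]
ft_force: [-0.1, -0.0, 0.6]
grip_width: 0.0122
```

```bash
python3 av.py 4
```

```text
t 7.8 w 0.012 q6 -1.55
P mm [ 591.128 -163.265  115.052] sd [0.014 0.012 0.01 ]
F [-0.119  0.04   0.78 ] sd [0.226 0.431 0.403]
M [ 0.004  0.022 -0.036] sd [0.024 0.024 0.03 ]
yaw 62.612 sd 0.013
z [ 0.015 -0.005 -1.   ] sd [0. 0. 0.]
```

>>> carry_out(
  steps=[
    [[0,0,0.03],-4,1],
    [[0,0,0.03],-4,1],
    [[0,0,0.03],-4,1],
    [[0,0,0.03],-4,1],
    [[0,0,0],0,1],
  ],
)

```text
time: 8.3
position: [0.5911, -0.1634, 0.116]
tool_rot: [0.919, 0.393, 0.004, 0.007]
ft_force: [-0.1, 0.8, 0.6]
grip_width: 0.0119
```

```bash
python3 av.py 4
```

```text
t 8.5 w 0.0115 q6 -1.26
P mm [ 591.068 -163.378  115.925] sd [0.004 0.009 0.011]
F [-0.353  0.121  1.162] sd [0.271 0.544 0.227]
M [-0.014  0.04  -0.019] sd [0.039 0.027 0.013]
yaw 46.344 sd 0.014
z [ 0.012 -0.009 -1.   ] sd [0. 0. 0.]
```

>>> carry_out(
  steps=[
    [[0,0,0.05],-4,1],
    [[0,0,0.05],-4,1],
    [[0,0,0.05],-4,1],
    [[0,0,0.04],-4,1],
    [[0,0,0],0,1],
  ],
)

```text
time: 9.0
position: [0.5909, -0.1632, 0.1168]
tool_rot: [0.966, 0.259, 0.003, 0.007]
ft_force: [0.2, -0.1, 0.9]
grip_width: 0.0118
```

```bash
python3 av.py 4
```

```text
t 9.2 w 0.0118 q6 -0.97
P mm [ 590.837 -163.244  116.859] sd [0.011 0.011 0.009]
F [0.134 0.731 0.368] sd [0.557 0.348 0.788]
M [-0.044  0.004 -0.011] sd [0.027 0.029 0.019]
yaw 30.062 sd 0.016
z [ 0.009 -0.012 -1.   ] sd [0. 0. 0.]
```

>>> carry_out(
  steps=[
    [[0,0,0.05],-4,1],
    [[0,0,0.05],-4,1],
    [[0,0,0.05],-4,1],
    [[0,0,0.05],-4,1],
    [[0,0,0.05],-4,1],
    [[0,0,0],0,1],
  ],
)

```text
time: 9.8
position: [0.5907, -0.163, 0.118]
tool_rot: [0.996, 0.084, 0.002, 0.007]
ft_force: [0.1, -0.5, 0.9]
grip_width: 0.0119
```

```bash
python3 av.py 4
```

```text
t 10.0 w 0.012 q6 -0.61
P mm [ 590.666 -163.036  118.053] sd [0.017 0.008 0.011]
F [-0.027  0.436 -0.118] sd [0.353 0.241 0.255]
M [-0.102  0.024 -0.004] sd [0.038 0.029 0.018]
yaw 9.664 sd 0.017
z [ 0.004 -0.013 -1.   ] sd [0. 0. 0.]
```

>>> carry_out(
  steps=[
    [[0,0,0.05],-4,1],
    [[0,0,0.05],-4,1],
    [[0,0,0.05],-4,1],
    [[0,0,0.05],-4,1],
    [[0,0,0.05],-4,1],
    [[0,0,0],0,1],
  ],
)

```text
time: 10.6
position: [0.5904, -0.163, 0.1192]
tool_rot: [0.996, -0.094, 0.0, 0.007]
ft_force: [-0.6, 0.3, -0.1]
grip_width: 0.0115
```

```bash
python3 av.py 4
```

```text
t 10.8 w 0.0119 q6 -0.25
P mm [ 590.382 -162.927  119.243] sd [0.021 0.016 0.002]
F [ 0.419 -0.496 -0.855] sd [0.148 0.192 0.301]
M [-0.093  0.025  0.016] sd [0.022 0.022 0.02 ]
yaw -10.73 sd 0.015
z [-0.001 -0.013 -1.   ] sd [0. 0. 0.]
```

>>> carry_out(
  steps=[
    [[0,0,0.04],-4,1],
    [[0,0,0.04],-4,1],
    [[0,0,0.04],-4,1],
    [[0,0,0.04],-4,1],
    [[0,0,0.04],-4,1],
    [[0,0,0],0,1],
  ],
)

```text
time: 11.4
position: [0.59, -0.163, 0.1204]
tool_rot: [0.963, -0.269, -0.001, 0.007]
ft_force: [0.6, -0.4, -0.3]
grip_width: 0.012
```

```bash
python3 av.py 4
```

```text
t 11.6 w 0.0116 q6 0.11
P mm [ 590.042 -162.982  120.426] sd [0.009 0.017 0.023]
F [-0.149 -0.583 -1.062] sd [0.457 0.5   0.492]
M [-0.098  0.054  0.012] sd [0.021 0.019 0.029]
yaw -31.118 sd 0.012
z [-0.006 -0.012 -1.   ] sd [0. 0. 0.]
```

>>> carry_out(
  steps=[
    [[0,0,0.03],-4,1],
    [[0,0,0.03],-4,1],
    [[0,0,0.03],-4,1],
    [[0,0,0.03],-4,1],
    [[0,0,0.03],-4,1],
    [[0,0,0],0,1],
  ],
)

```text
time: 12.2
position: [0.5898, -0.1632, 0.1215]
tool_rot: [0.901, -0.435, -0.003, 0.007]
ft_force: [-0.0, -0.1, -1.1]
grip_width: 0.0116
```

```bash
python3 av.py 4
```

```text
t 12.4 w 0.0121 q6 0.46
P mm [ 589.83  -163.178  121.474] sd [0.007 0.01  0.008]
F [ 0.106 -0.048 -1.086] sd [0.356 0.53  0.224]
M [-0.091  0.078 -0.008] sd [0.008 0.016 0.022]
yaw -51.487 sd 0.015
z [-0.011 -0.01  -1.   ] sd [0. 0. 0.]
```

>>> carry_out(
  steps=[
    [[0,0,0.03],-4,1],
    [[0,0,0.03],-4,1],
    [[0,0,0.03],-2,1],
    [[0,0,0.08],0,1],
    [[0,0,0.08],0,1],
  ],
)

```text
time: 12.9
position: [0.5896, -0.1631, 0.1235]
tool_rot: [0.859, -0.512, -0.004, 0.006]
ft_force: [-0.0, 0.9, -2.2]
grip_width: 0.012
```

```bash
python3 av.py 4
```

```text
t 13.1 w 0.0118 q6 0.64
P mm [ 589.621 -163.096  123.617] sd [0.004 0.012 0.013]
F [ 0.486 -0.026 -2.036] sd [0.327 0.546 0.42 ]
M [-0.054  0.031  0.016] sd [0.028 0.013 0.022]
yaw -61.596 sd 0.015
z [-0.013 -0.008 -1.   ] sd [0. 0. 0.]
```

>>> carry_out(
  steps=[
    [[0,0,0.1],0,1],
    [[0,0,0.1],0,1],
    [[0,0,0.1],0,1],
    [[0,0,0],0,1],
  ],
)

```text
time: 13.5
position: [0.5896, -0.1631, 0.1268]
tool_rot: [0.859, -0.512, -0.004, 0.006]
ft_force: [0.7, 0.5, -2.4]
grip_width: 0.0117
```

```bash
python3 av.py 5
```

```text
t 13.75 w 0.0116 q6 0.64
P mm [ 589.621 -163.101  126.697] sd [0.009 0.017 0.044]
F [ 0.186 -0.045 -1.687] sd [0.482 0.456 0.375]
M [-0.057  0.061  0.002] sd [0.018 0.018 0.025]
yaw -61.571 sd 0.002
z [-0.013 -0.008 -1.   ] sd [0. 0. 0.]
```

Only the cap's weight remains on the wrist, so it is free of the thread. I lift it straight off.

>>> carry_out(
  steps=[
    [[0,0,0.3],0,1],
    [[0,0,0.4],0,1],
    [[0,0,0.5],0,1],
    [[0,0,0.6],0,1],
    [[0,0,0.8],0,1],
    [[0,0,1],0,1],
    [[0,0,0.5],0,1],
    [[0,0,0],0,1],
    [[0,0,0],0,1],
  ],
)

```text
time: 14.65
position: [0.5893, -0.163, 0.1724]
tool_rot: [0.859, -0.512, -0.003, 0.007]
ft_force: [0.8, 0.8, -1.7]
grip_width: 0.0117
```

```bash
python3 av.py 4; python3 - <<'E'
from h import *
s=cams.camera("side"); t=cams.camera("top")
u,v=map(int,proj(s,[.59,-.163,.09])); crop(s,"pics/c4.png",u,v,120,130,4)
def cr(c,u,v,r=50):return cv2.resize(c["pixels"][v-r:v+r,u-r:u+r,::-1],(400,400),interpolation=cv2.INTER_CUBIC)
cv2.imwrite("pics/c4.png",np.hstack([cr(s,u,v,60),cr(s,255,255,25)])); print(u,v)
cv2.imwrite("pics/c4t.png",cr(t,316,300,25))
E
```

```text
t 14.85 w 0.0119 q6 0.64
P mm [ 589.105 -162.945  171.988] sd [0.129 0.055 0.245]
F [ 0.366 -0.233 -1.953] sd [0.541 0.34  0.311]
M [-0.076  0.121  0.019] sd [0.038 0.026 0.03 ]
yaw -61.564 sd 0.002
z [-0.013 -0.008 -1.   ] sd [0. 0. 0.]
crop origin 264 242 scale 4
324 307
```

View pics/c4.png

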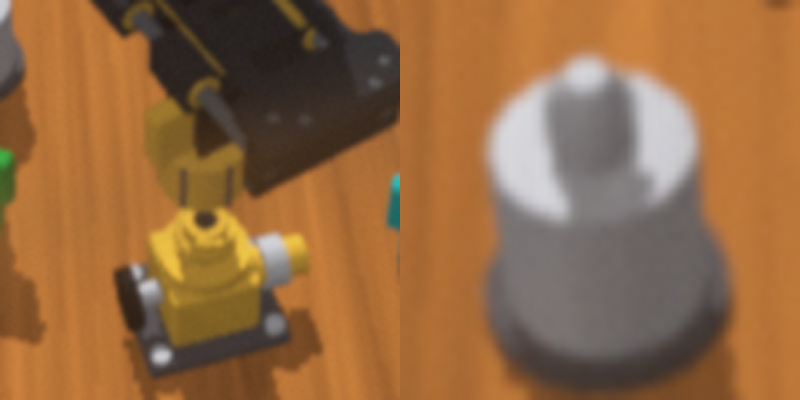

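View pics/c4t.png

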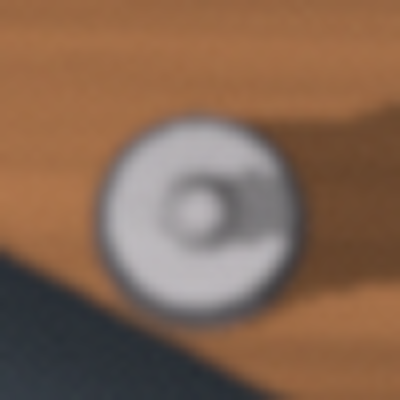

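The cap is off: in the left crop the bare threaded stub shows and the cap hangs above it. The post shoulder centre is at top px (316.0,301.8) and side px (254.1,248.4).

```bash
python3 - <<'E'
from h import *
s=cams.camera("side"); t=cams.camera("top")
print("shoulder",onz(t,316,301.7,.055),onz(s,254.1,248.4,.055))
print("tip",onz(t,316.2,301,.078),onz(s,253.4,239.4,.078))
# cap grip check: stub in each camera vs assumed axis
print("fuel stub proj side",proj(s,[.590,-.1635,.0785]))
M=Ro.from_quat(robot.get_obs()["tool_rot"]).as_matrix();print(M)
E
```

```text
shoulder [0.47719901 0.00650021 0.055     ] [0.47750773 0.00428479 0.055     ]
tip [0.4775761  0.00614342 0.078     ] [0.47784091 0.005259   0.078     ]
fuel stub proj side (np.float64(324.82494628705325), np.float64(312.34685927135786))
[[ 4.76176983e-01 -8.79246100e-01 -1.34824562e-02]
 [-8.79349460e-01 -4.76119481e-01 -7.40044312e-03]
 [ 8.75506865e-05  1.53797113e-02 -9.99881721e-01]]
```

>>> carry_out(
  steps=[
    [[-1,1.5,0.3],0,1],
    [[-1.5,2.2,0],0,1],
    [[-1.5,2.2,0],0,1],
    [[-1.5,2.2,0],0,1],
    [[-1.5,2.2,0],0,1],
    [[-1.5,2.2,0],0,1],
    [[-1,1.5,0],0,1],
    [[-0.5,0.8,0],0,1],
    [[0,0,0],0,1],
    [[0,0,0],0,1],
  ],
)

```text
time: 16.05
position: [0.4876, -0.0124, 0.1747]
tool_rot: [0.859, -0.513, -0.001, 0.007]
ft_force: [-0.8, -0.3, -2.0]
grip_width: 0.0117
```

```bash
python3 av.py 5
```

```text
t 16.3 w 0.0116 q6 0.84
P mm [487.515 -12.715 174.595] sd [0.166 0.084 0.076]
F [-0.358  0.101 -2.065] sd [0.354 0.417 0.8  ]
M [-0.055  0.115 -0.015] sd [0.014 0.027 0.025]
yaw -61.734 sd 0.016
z [-0.009 -0.01  -1.   ] sd [0. 0. 0.]
```

>>> carry_out(
  steps=[
    [[-0.7,1.2,-0.5],0,1],
    [[-0.3,0.5,-0.5],0,1],
    [[0,0,-0.2],0,1],
    [[0,0,0],0,1],
    [[0,0,0],0,1],
  ],
)

```text
time: 16.8
position: [0.4762, 0.0054, 0.1609]
tool_rot: [0.858, -0.513, -0.002, 0.007]
ft_force: [0.2, -0.7, -1.7]
grip_width: 0.0121
```

```bash
python3 av.py 5; python3 - <<'E'
from h import *
s=cams.camera("side"); t=cams.camera("top")
def cr(c,u,v,r=50):return cv2.resize(c["pixels"][v-r:v+r,u-r:u+r,::-1],(400,400),interpolation=cv2.INTER_CUBIC)
cv2.imwrite("pics/c5.png",np.hstack([cr(s,255,240,40),cr(t,316,300,40)]))
E
```

```text
t 17.05 w 0.0118 q6 0.87
P mm [476.44    5.152 161.089] sd [0.108 0.091 0.089]
F [ 0.009 -0.103 -1.994] sd [0.626 0.384 0.481]
M [-0.07   0.094  0.008] sd [0.023 0.043 0.027]
yaw -61.817 sd 0.008
z [-0.01 -0.01 -1.  ] sd [0. 0. 0.]
```

View pics/c5.png

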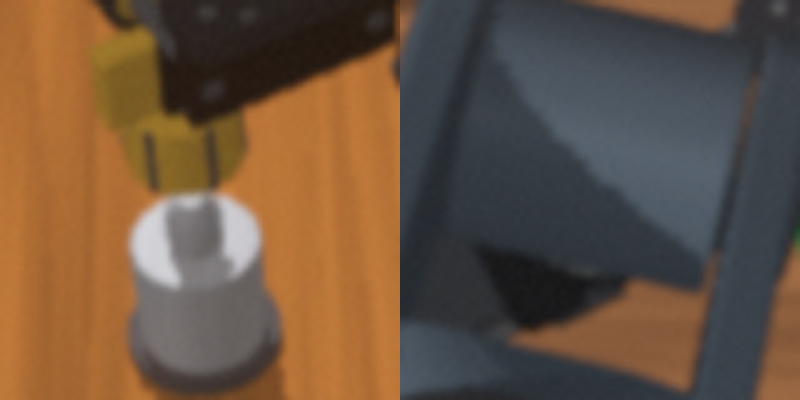

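```bash
python3 - <<'E'
from h import *
s=cams.camera("side")
for z in(.055,.078,.102,.11,.12,.133): print(z,np.round(proj(s,[.4775,.0055,z]),2),np.round((np.array(proj(s,[.4775,.0055,z]))-[215,200])*5,1), np.round(proj(s,[.4785,.0055,z]),2)[0])
# cup edges in the picture by yellow mask
p=s["pixels"]; h=cv2.cvtColor(p,cv2.COLOR_RGB2HSV)
for v in range(222,240):
    r=h[v,225:280]; m=np.where((r[:,0]>20)&(r[:,0]<32)&(r[:,1]>120)&(r[:,2]>40))[0]; print(v, m.min()+225 if len(m) else None, m.max()+225 if len(m) else None)
E
```

```text
0.055 [254.09 247.9 ] [195.4 239.5] 254.64
0.078 [253.21 239.31] [191.  196.6] 253.77
0.102 [252.26 230.06] [186.3 150.3] 252.83
0.11 [251.94 226.91] [184.7 134.6] 252.51
0.12 [251.53 222.92] [182.6 114.6] 252.11
0.133 [250.99 217.66] [179.9  88.3] 251.57
222 None None
223 None None
224 None None
225 None None
226 None None
227 None None
228 None None
229 None None
230 None None
231 None None
232 None None
233 None None
234 None None
235 None None
236 None None
237 None None
238 None None
239 None None
```

Cup centre at side px about (252,230) matches the predicted axis over the post (252.3,230), so I descend gently.

>>> carry_out(
  steps=[
    [[0.05,0,-0.5],0,1],
    [[0,0,-0.5],0,1],
    [[0,0,-0.4],0,1],
    [[0,0,-0.3],0,1],
    [[0,0,-0.2],0,1],
    [[0,0,-0.1],0,1],
    [[0,0,0],0,1],
  ],
)

```text
time: 17.9
position: [0.4768, 0.005, 0.139]
tool_rot: [0.858, -0.514, -0.002, 0.007]
ft_force: [-0.2, -0.1, -1.6]
grip_width: 0.0115
```

```bash
python3 av.py 4
```

```text
t 18.1 w 0.0119 q6 0.87
P mm [476.988   4.965 139.208] sd [0.076 0.018 0.109]
F [ 0.023  0.814 -2.132] sd [0.418 0.411 0.419]
M [-0.039  0.125 -0.003] sd [0.013 0.019 0.023]
yaw -61.843 sd 0.0
z [-0.011 -0.01  -1.   ] sd [0. 0. 0.]
```

>>> carry_out(
  steps=[
    [[0,0.05,-0.2],0,1],
    [[0,0,-0.2],0,1],
    [[0,0,-0.2],0,1],
    [[0,0,-0.2],0,1],
    [[0,0,-0.2],0,1],
    [[0,0,-0.2],0,1],
    [[0,0,0],0,1],
  ],
)

```text
time: 18.8
position: [0.4773, 0.0055, 0.1265]
tool_rot: [0.858, -0.514, -0.002, 0.007]
ft_force: [0.7, 0.3, -1.5]
grip_width: 0.0118
```

```bash
python3 av.py 4
```

```text
t 19.0 w 0.0118 q6 0.88
P mm [477.459   5.44  126.788] sd [0.075 0.016 0.108]
F [-0.448  0.139 -1.903] sd [0.292 0.338 0.429]
M [-0.064  0.133  0.02 ] sd [0.02  0.034 0.039]
yaw -61.839 sd 0.002
z [-0.009 -0.01  -1.   ] sd [0. 0. 0.]
```

>>> carry_out(
  steps=[
    [[-0.03,0,-0.15],0,1],
    [[0,0,-0.15],0,1],
    [[0,0,-0.15],0,1],
    [[0,0,-0.15],0,1],
    [[0,0,0],0,1],
  ],
)

```text
time: 19.5
position: [0.4774, 0.0054, 0.1206]
tool_rot: [0.858, -0.514, -0.001, 0.006]
ft_force: [-1.0, 0.0, -1.3]
grip_width: 0.0114
```

```bash
python3 av.py 4
```

```text
t 19.7 w 0.0115 q6 0.88
P mm [477.501   5.372 120.801] sd [0.057 0.012 0.07 ]
F [ 0.43   0.222 -2.257] sd [0.396 0.328 0.405]
M [-0.075  0.114 -0.005] sd [0.024 0.027 0.042]
yaw -61.838 sd 0.001
z [-0.008 -0.01  -1.   ] sd [0. 0. 0.]
```

>>> carry_out(
  steps=[
    [[0,0,-0.12],0,1],
    [[0,0,-0.12],0,1],
    [[0,0,-0.1],0,1],
    [[0,0,-0.1],0,1],
    [[0,0,-0.1],0,1],
    [[0,0,0],0,1],
  ],
)

```text
time: 20.3
position: [0.4777, 0.0053, 0.1151]
tool_rot: [0.858, -0.514, -0.0, 0.006]
ft_force: [-0.2, 0.5, -2.3]
grip_width: 0.0122
```

```bash
python3 av.py 4
```

```text
t 20.5 w 0.0115 q6 0.88
P mm [477.764   5.326 115.234] sd [0.038 0.008 0.046]
F [-0.069 -0.231 -2.47 ] sd [0.234 0.242 0.381]
M [-0.031  0.117 -0.027] sd [0.011 0.021 0.034]
yaw -61.836 sd 0.001
z [-0.007 -0.01  -1.   ] sd [0. 0. 0.]
```

>>> carry_out(
  steps=[
    [[0,0,-0.06],0,1],
    [[0,0,-0.06],0,1],
    [[0,0,-0.06],0,1],
    [[0,0,0],0,1],
  ],
)

```text
time: 20.9
position: [0.478, 0.0053, 0.1138]
tool_rot: [0.858, -0.514, -0.0, 0.006]
ft_force: [-0.2, -0.2, -1.8]
grip_width: 0.0122
```

```bash
python3 av.py 4
```

```text
t 21.1 w 0.0122 q6 0.88
P mm [477.998   5.272 113.832] sd [0.012 0.012 0.009]
F [-0.539 -0.304  0.107] sd [0.388 0.341 0.289]
M [-0.041  0.271  0.018] sd [0.017 0.029 0.011]
yaw -61.836 sd 0.001
z [-0.006 -0.01  -1.   ] sd [0. 0. 0.]
```

Contact comes at exactly the expected height (113.8 mm). I seat it lightly, then open.

>>> carry_out(
  steps=[
    [[0,0,-0.05],0,1],
    [[0,0,0],0,1],
    [[0,0,0],0,0.95],
  ],
  squeeze=6,
)

```text
time: 21.4
position: [0.4782, 0.0053, 0.1138]
tool_rot: [0.858, -0.514, 0.0, 0.006]
ft_force: [-0.9, -0.4, -0.2]
grip_width: 0.0118
```

```bash
python3 av.py 3
```

```text
t 21.55 w 0.012 q6 0.88
P mm [478.199   5.278 113.734] sd [0.009 0.006 0.009]
F [0.106 0.147 0.759] sd [0.577 0.297 0.505]
M [ 0.017  0.236 -0.017] sd [0.042 0.007 0.008]
yaw -61.838 sd 0.001
z [-0.006 -0.011 -1.   ] sd [0. 0. 0.]
```

>>> carry_out(
  steps=[
    [[0,0,0],0,0.8],
    [[0,0,0],0,0.6],
    [[0,0,0],0,0.4],
    [[0,0,0],0,0.2],
    [[0,0,0],0,0],
    [[0,0,0],0,0],
    [[0,0,0],0,0],
    [[0,0,0],0,0],
  ],
)

```text
time: 22.35
position: [0.4791, 0.005, 0.1136]
tool_rot: [0.858, -0.514, 0.001, 0.006]
ft_force: [-0.4, 0.2, -0.9]
grip_width: 0.0651
```

```bash
python3 av.py 2
```

```text
t 22.45 w 0.0736 q6 0.88
P mm [479.149   4.983 113.628] sd [0.004 0.002 0.001]
F [0.19  0.297 0.594] sd [0.426 0.213 0.371]
M [-0.082  0.14  -0.02 ] sd [0.027 0.001 0.019]
yaw -61.837 sd 0.001
z [-0.004 -0.011 -1.   ] sd [0. 0. 0.]
```

Open and clear. Next I go straight up, then sideways out of the cameras' view of the post.

>>> carry_out(
  steps=[
    [[0,0,0.5],0,0],
    [[0,0,1],0,0],
    [[0,0,2],0,0],
    [[0,0,3],0,0],
    [[0,0,4],0,0],
    [[0,0,2],0,0],
    [[0,4,0],0,0],
    [[0,4,0],0,0],
    [[0,4,0],0,0],
    [[0,4,0],0,0],
  ],
)

```text
time: 23.45
position: [0.4803, 0.165, 0.2522]
tool_rot: [0.855, -0.519, 0.006, 0.003]
ft_force: [0.3, -0.1, 0.2]
grip_width: 0.0869
```

>>> carry_out(
  steps=[
    [[0,4,0],0,0],
    [[0,4,0],0,0],
    [[0,4,0],0,0],
    [[0,4,0],0,0],
    [[0,2,0],0,0],
    [[0,0,0],0,0],
    [[0,0,0],0,0],
  ],
)

```text
time: 24.15
position: [0.4774, 0.3575, 0.2591]
tool_rot: [0.857, -0.515, 0.008, 0.0]
ft_force: [-0.2, -0.1, -0.4]
grip_width: 0.0872
```

```bash
python3 st.py; python3 - <<'E'
from h import *
s=cams.camera("side"); t=cams.camera("top")
def cr(c,u,v,r=50):return cv2.resize(c["pixels"][v-r:v+r,u-r:u+r,::-1],(400,400),interpolation=cv2.INTER_CUBIC)
cv2.imwrite("pics/c6.png",np.hstack([cr(s,290,250,100),cr(s,254,240,40)]))
cv2.imwrite("pics/c6t.png",cr(t,320,290,50))
print(proj(s,[.4775,.0055,.12]),proj(s,[.4775,.0055,.055]),proj(t,[.4775,.0055,.12]))
E
```

```text
t 24.15 pos [0.4774 0.3575 0.2591] yaw -62.06 F [-0.2 -0.1 -0.4] M [-0.07  0.1  -0.01] w 0.0872 q [ 0.46  0.47  1.49 -0.02  1.17  1.55] zax [ 0.014 -0.009 -1.   ]
(np.float64(251.5284903341564), np.float64(222.92347186169135)) (np.float64(254.08686515801253), np.float64(247.90203973471912)) (np.float64(316.5714024572737), np.float64(300.04491506100686))
```

View pics/c6.png

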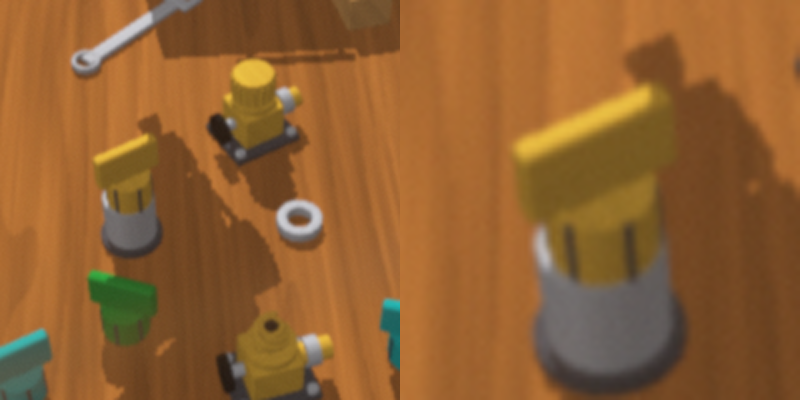

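The cap sits upright and flush on the shoulder: bar top centre at side px about (252.8,224) against the predicted (251.5,223). The stub is bare and the neighbours are undisturbed.

```bash
python3 -c "
from rig import robot
print(robot.hand_in())"
```

```text
the job is handed in; nothing more can be done
None
```

The brass winged cap is off the fuel-gas outlet and parked on the steel post, and the job was handed in at about 24 s of the 72 s allowed.

- **Unscrewing:** I turned it about 169° clockwise in one grasp, following its climb. The averaged force readings stayed at about 2 N or less, and about 2 N was the cap's own weight once it came free.
- **Parking:** I lifted it straight off and lowered it onto the post. It touched the shoulder at the expected height (tool at 113.8 mm, the same as when it sat on the outlet) and was seated with about 1–3 N.
- **Last checks:** The final side picture shows the cap upright and flush on the shoulder, and the outlet's stub bare. The round cap, ring and green cap look undisturbed, and the gripper is open and well clear.
- **Small disagreements:** The bar's top appeared 1–2 pixels (about 2 mm) from its predicted spot, roughly the fit's play plus the calibration error. The tool tilted by up to about 1° during the moves, with no visible effect. I did not view the final top-camera crop.

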